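# Lay the yellow post stub on the welding plate, seam up

## Task

The yellow box-section stub stands on the table just short of the near edge of the bare metal plate, with the copper weld seam on the side facing away from the plate. Using the plate's edge as a stop for its foot, push it high on the seam side and tip it over onto the plate, without lifting it up, so that it lies flat with the seam on top, pointing straight across the plate, its foot end at the near edge. Leave the blue stub and the red can standing where they are.

Things in the scene. Friction and masses are not known exactly. Their poses are not given: they have to be found in the camera images.
- post: yellow box-section stub, loose, 0.4-0.85 kg, standing: 70 mm along x, 60 mm along y, 130 mm high (z). Origin: centre of its foot face. Its x points to the plate (within 6 degrees of the plate's x); a copper seam runs up its -x face. Foot 4-16 mm short of the plate. Pushed 95 mm above the table it slides to the plate's edge or tips, and falls over by itself past about 35 degrees
- plate: bare bright metal plate, fixed flat on the table, 200 mm along its x, 520 mm along its y, 12 mm thick; a brass bolt head at each corner. Origin at the centre of its underside (table height). Its near edge, the stop, is at x = -100 mm in its frame; its x axis points away from the robot (turned up to about 12 degrees)
- blue: blue box-section stub without seam, loose, to be left alone: 70 x 60 mm, 110 mm high, standing before the plate's near edge; origin at the centre of its foot. Yellow stub, blue stub and red can stand in a row along the edge in any order, next neighbours' centres 130 to 170 mm apart
- can: red round spray can, loose, to be left alone: 60 mm in diameter, 120 mm high, standing in the same row; origin at the centre of its foot
Things that resemble listed ones, but are neither listed nor needed, are in the scene too. Of the things that look like the post, the smallest one is meant.

How it is judged:
By the outcome, as a careful person would: the job done as asked, in the order asked, and still so for the second after the job is handed in, with the robot touching nothing.
It also fails if it takes over 32 s, if anything falls off the work surface, if the arm or the gripper's body presses on something with over 40 N, if the wrist force passes 120 N, or if a joint passes its speed limit or range.

## Robot

A 7-joint arm with a two-finger parallel gripper is mounted at the origin on the work surface. World frame = base frame: x ahead of the robot, y to its left, z up, the work surface at z = 0. Lengths are in m, angles in degrees, forces in N, time in s.
With the tool pointing down it reaches from about 0.4 to 0.925 m from the base axis. Payload 4.1 kg.
Tool frame: the origin (TCP) lies at the centre of the arm's flange, where the gripper is bolted on; the fingertips stand 173 mm ahead of it and the grasp point (between the pads) lies 155 mm ahead of it; z points along the fingers, y is the line along which they close (so a half turn about z gives the same grasp; the last joint's range is limited). The gripper opens to 85 mm and grips with 20 to 120 N. Pads are 22 mm wide; open, the fingers measure 114 mm over their backs; the gripper's body (76 mm by 85 mm) begins 54 mm behind the grasp point. The pads swing forward as they close: fully open they stand 13 mm farther back than shut.
Start: joints at [62.452, 22.827, 2.584, 88.041, -1.071, 69.15, -2.905], TCP at [0.242, -0.603, 0.405] pointing down, gripper open.
Joint ranges: [-161.44, 161.44], [-28.35, 127.94], [-78.24, 83.42], [0, 140.83], [-78.03, 258.03], [13.02, 114.36], [-168.23, 168.23]. Speed limits (degrees/s): [147.25, 147.25, 180, 180, 180, 180, 180].

## Interface

Orientations are given as a 3x3 rotation matrix whose columns are the frame's x, y, z axes.
In Python, from bench import robot gives the robot as it stands. The module is installed in compiled form; this text tells all that it offers.
- The arm moves only by the shell command python3 -m handwheel 'ROWS' [FORCE]. ROWS is JSON, a list of rows, each a list of 7 numbers: the shift along the tool's x, y, z in mm, then the turn, a rotation vector about the tool's x, y, z in degrees, then the closure, from -1 (fully open) to 1 (shut). In form: [[x, y, z, rx, ry, rz, claw], ...]. A call has 1 to 8 rows; each row shifts and turns the commanded pose from where the row before left it, along the tool's axes as they then stand; what a row does not reach is not made up. A row lasts 1/10 s, in which the tool goes at most 50 mm and 8.59 degrees, less where a joint would pass 70% of its speed; a pose out of reach is approached as far as the arm can. A call with a gripper value outside its range is refused whole. The fingers move at their own pace and stop on an object; FORCE is the grip in N (left out, the last holds). Time passes only in rows, so rows that do not move let the fingers close. It gives the time, the measured TCP pose, the force, the opening and the grip force at its end, in the units of the state.
- robot.state(): the state, without advancing time (a new reading comes with each control period).
- robot.snapshot(name): name is "scene" or "top"; returns a dict with "frame" (384x512x3 uint8, red, green, blue), "z_map" (384x512 float32, m along the optical axis (not along the pixel's ray), 0 where there is no reading), "mtx" (3x3 intrinsics, pixels), "extrinsics" (4x4, takes a point from camera to world coordinates). Camera axes: x right, y up, looking along -z (the intrinsics and any distortion apply to the point x, -y, -z); pixel columns grow to the right and rows downward; lengths in m; the calibration is good to about 2 mm. A picture is of the moment at which its call begins.
- robot.finish_job(): hands the job in; it is judged then, once.
Trained networks look in the newest picture that a camera, given by its name, has taken for a name from the list of things; names that differ only in an ending like _2 or _b are one class to them, and where a whole thing is asked for, a point or a joint stands for the part that bears it (a point fixed in the world has none). Each returns a list of dicts, best first, with "p" (0 to 1); they miss things now and then, are a little off and sometimes report something else, mostly with a low value. They report only what shows in the picture. A call takes as long as a camera call. They do not tell look-alikes from the thing itself.
- robot.look_for(target, camera): "position" ([column, row] in pixels, amid what is visible of it).
- robot.place_of(target, camera): "position" ([column, row] in pixels: a listed point, or the origin of a listed thing).
The state is a dict: "t": time; "joint_positions": joint angles; "qd": joint speeds; "tau": joint torques, N m; "tcp_pos": TCP position; "orientation": TCP orientation; "ft_force": force on the tool from outside, world axes, zero at the start; "moment": the same for the moment, N m; "width": opening from 0.0 (shut) to 1.0 (fully open); "finger_force": force on a finger pad.
Only numpy, scipy, OpenCV 4.12 (cv2) and the standard library are available. Lean on these libraries where they do the work, as an engineer would, in place of code of your own. Each camera call takes 0.05 s, during which the arm holds its last target. There are 200 camera calls.

## Working session

There is one attempt and no reset: what is moved stays moved. The work goes in short steps, Python scripts to look and compute and a shell command to move; the robot and the scene stay as the last step left them, time stands still between calls to the robot, and variables do not carry over. Pictures are saved under pics/ and viewed, at most 10 in all, crops included, and the job is handed in when it is done.

```bash
mkdir -p pics
cat > h.py <<'E'
import numpy as np, cv2
from bench import robot
def snap(n):
    s=robot.snapshot(n); z=s["z_map"]; K=np.array(s["mtx"]); T=np.array(s["extrinsics"])
    v,u=np.mgrid[:z.shape[0],:z.shape[1]]
    x=(u-K[0,2])/K[0,0]*z; y=(v-K[1,2])/K[1,1]*z
    P=np.stack([x,-y,-z],-1)@T[:3,:3].T+T[:3,3]; P[z==0]=np.nan
    return s,P
E
python3 - <<'E'
from h import *
ims=[]
for n in("scene","top"):
    s,P=snap(n); f=s["frame"][...,::-1]
    cv2.imwrite(f"pics/{n}0.png",cv2.resize(f,(768,576),interpolation=cv2.INTER_CUBIC))
    print(n,np.round(s["mtx"],1).tolist(),np.round(s["extrinsics"],3).tolist(),[k for k in s])
    for t in("post","plate","blue","can"):
        for r in robot.place_of(t,n)[:4]:
            c,w=np.round(r["position"]).astype(int); print(t,r["p"],c,w,P[w,c].round(3) if 0<=w<384 and 0<=c<512 else None)
E
```

```text
scene [[440.7, 0.0, 261.1], [0.0, 440.7, 195.3], [0.0, 0.0, 1.0]] [[0.766, -0.533, 0.36, 0.826], [0.643, 0.624, -0.445, -0.377], [0.013, 0.572, 0.82, 0.74], [0.0, 0.0, 0.0, 1.0]] ['frame', 'z_map', 'mtx', 'extrinsics']
post 0.96 204 170 [ 0.403 -0.033  0.057]
post 0.91 275 122 [0.427 0.159 0.057]
post 0.75 289 194 [0.564 0.031 0.055]
plate 0.75 347 236 [0.692 0.051 0.012]
plate 0.17 328 155 [0.558 0.173 0.037]
blue 0.94 329 156 [0.561 0.172 0.037]
can 0.69 241 244 [ 0.568 -0.11   0.059]
top [[346.9, 0.0, 256.6], [0.0, 346.9, 192.4], [0.0, 0.0, 1.0]] [[-0.042, 0.977, -0.21, 0.423], [-0.999, -0.04, 0.013, 0.022], [0.005, 0.21, 0.978, 0.684], [0.0, 0.0, 0.0, 1.0]] ['frame', 'z_map', 'mtx', 'extrinsics']
post 0.77 235 207 [0.519 0.05  0.131]
post 0.74 166 283 [0.405 0.154 0.157]
plate 0.9 234 135 [0.689 0.054 0.013]
blue 0.74 161 207 [0.527 0.175 0.11 ]
can 0.66 309 200 [ 0.527 -0.072  0.121]
```

```bash
python3 -c "
from bench import robot
s=robot.state();print(s)"
```

```text
{'t': 0.5, 'joint_positions': array([62.4497038 , 22.82987156,  2.58381076, 88.04252832, -1.07168838,
       69.15083852, -2.90550432]), 'qd': array([ 0.00912935, -0.04908332,  0.03094411, -0.06788196,  0.01547246,
       -0.09390145,  0.01828017]), 'tau': array([-1.25552375e-03, -4.74567246e+01,  1.36119626e+00, -2.54266334e+01,
        1.14916067e-02,  1.98271584e-03,  4.72417310e-05]), 'tcp_pos': array([ 0.24224658, -0.60318246,  0.40469586]), 'orientation': array([[ 9.27955303e-01,  3.72691502e-01, -4.35982564e-06],
       [ 3.72691502e-01, -9.27955303e-01, -1.99610634e-05],
       [-1.14850420e-05,  1.68981046e-05, -1.00000000e+00]]), 'ft_force': array([0.26287014, 0.4031475 , 0.83491697]), 'moment': array([-0.00324105,  0.05325993,  0.02604609]), 'finger_force': 0.0, 'width': 0.9961702900747066}
```

View pics/scene0.png

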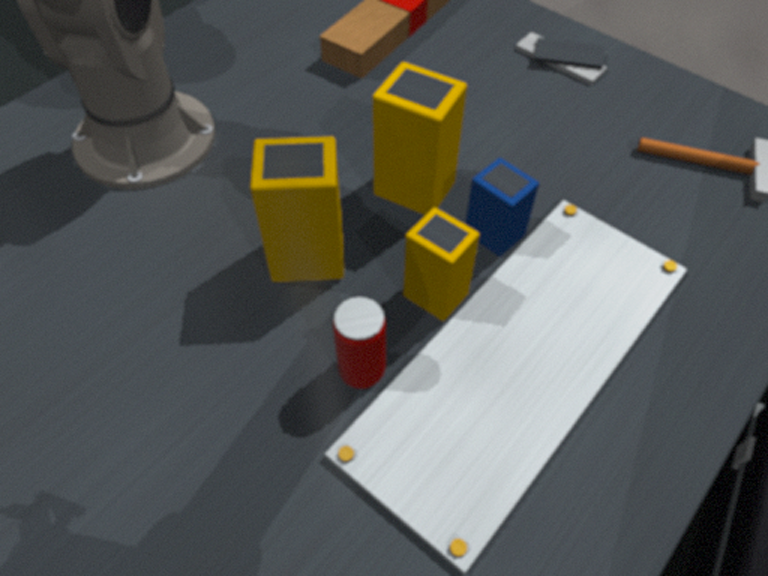

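View pics/top0.png

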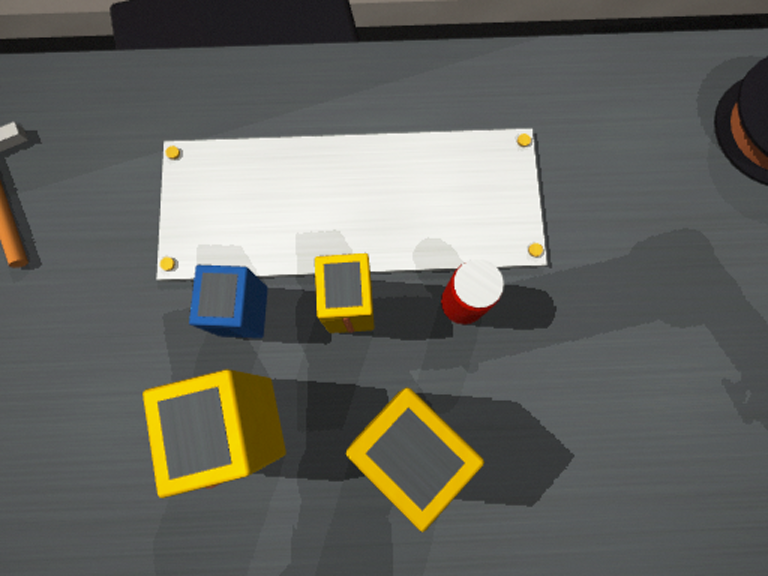

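The scene view (768-wide) shows three yellow stubs: big ones at (298,210) and (418,140), and a small one at (440,265) next to the plate. In the top view they are at (415,460), (210,430) and (343,290). The small one fits: it stands in the row between blue and can, with the copper seam at (348,325) facing the robot. I'll confirm it in a crop and measure poses.

```bash
cat > m.py <<'E'
from h import *
def rect(pts):
    (c,wh,a)=cv2.minAreaRect((pts*1000).astype(np.float32)); return np.round(c,1),np.round(wh,1),round(a,2)
def measure(tag=None):
    for n in("top","scene"):
        s,P=snap(n); f=s["frame"]; hsv=cv2.cvtColor(f,cv2.COLOR_RGB2HSV); H,S,V=[hsv[...,i].astype(int) for i in range(3)]
        Z=P[...,2]
        def big(m):
            m=cv2.morphologyEx(m.astype(np.uint8),cv2.MORPH_OPEN,np.ones((3,3)));k,l,st,c=cv2.connectedComponentsWithStats(m)
            return [l==i for i in range(1,k) if st[i,4]>60]
        reg=(P[...,0]>.3)&(P[...,0]<1)&(abs(P[...,1])<.5)
        pl=reg&(Z>.006)&(Z<.018)&(S<60)
        for m in big(pl): print(n,"plate",rect(P[m][:,:2]),m.sum())
        for lo,hi in((.1,.115),(.115,.126),(.124,.138),(.138,.3)):
            for m in big(reg&(Z>lo)&(Z<hi)):
                print(n,"z",round(float(np.median(Z[m])),3),rect(P[m][:,:2]),m.sum(),np.median(f[m],0))
if __name__=="__main__": measure()
E
python3 - <<'E'
from m import *
measure()
s,P=snap("top"); cv2.imwrite("pics/crop1.png",cv2.resize(s["frame"][150:240,110:350,::-1],None,fx=3.3,fy=3.3,interpolation=cv2.INTER_CUBIC))
E
```

```text
top plate (array([691.6,  55.5]), array([520.4, 201. ]), 89.92) 22076
top plate (array([ 746.5, -487.5]), array([45.4, 20.2]), 9.42) 114
top z 0.111 (array([546.6, 202.5]), array([60.5, 70.4]), 85.55) 1484 [ 57.  98. 104.]
top z 0.11 (array([532.8, -70.1]), array([47.1, 12.8]), 36.36) 108 [157.  16.   3.]
top z 0.121 (array([546.2, -89.7]), array([53.6, 53.8]), 0.2) 832 [233. 233. 228.]
top z 0.131 (array([548.1,  60.9]), array([70.3, 60. ]), 1.65) 1525 [167. 135.  12.]
top z 0.187 (array([400.2, 196. ]), array([103.7,  85.7]), 11.82) 5080 [ 98. 101.   0.]
top z 0.187 (array([370.3,  -5.2]), array([100.3,  85.9]), 43.68) 4659 [147. 117.  19.]
scene plate (array([692.4,  58.1]), array([524.6, 200.4]), 89.95) 25586
scene z 0.107 (array([395.9, 152.8]), array([64.1,  5. ]), 10.31) 148 [92. 73.  0.]
scene z 0.108 (array([449.3, 166.9]), array([35.5, 16.9]), 43.99) 82 [91. 73.  0.]
scene z 0.109 (array([547.8, 202.4]), array([62.5, 71. ]), 85.5) 854 [47. 78. 95.]
scene z 0.107 (array([400.8, -35.1]), array([97.8,  4.9]), 43.71) 254 [91. 74.  5.]
scene z 0.108 (array([551.7,  31.8]), array
[... 443 characters left out ...]
 [92. 75.  9.]
scene z 0.121 (array([533.4,  31.4]), array([32.3,  2.7]), 2.18) 62 [88. 71.  0.]
scene z 0.119 (array([547.8, -89.5]), array([54.3, 54.7]), 18.88) 723 [193. 200. 202.]
scene z 0.131 (array([378.5, 149. ]), array([29.5,  4.2]), 9.96) 66 [91. 72.  0.]
scene z 0.131 (array([429.9, 160.5]), array([63.3, 13.8]), 22.11) 154 [91. 73.  0.]
scene z 0.129 (array([549.1,  60.6]), array([70.5, 62. ]), 1.87) 1028 [134.5 112.   28. ]
scene z 0.131 (array([401.6, -34.7]), array([98.7,  9.8]), 47.37) 250 [92.  74.   3.5]
scene z 0.184 (array([403.6, 196.3]), array([100.5,  88.5]), 12.06) 2475 [94. 80.  0.]
scene z 0.184 (array([372.2,  -5.5]), array([100.4,  88.8]), 43.52) 2879 [93. 76.  7.]
```

View pics/crop1.png

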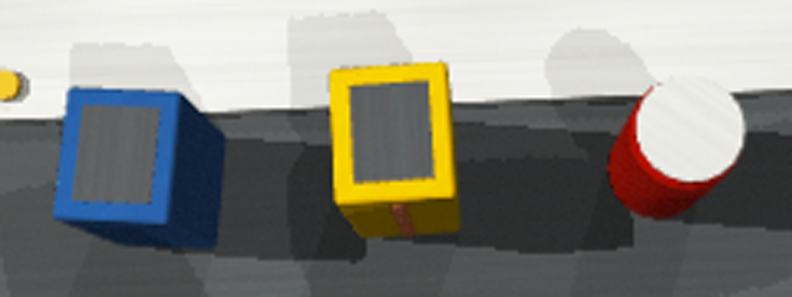

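The crop shows the small stub at (393,130) with a copper seam at (400,218) on the near side. It measures 70x60x131 mm and is the smallest of the three (the others are about 186 mm high), so it is the post. It sits at (548, 61) mm, yaw about 1.7°. The plate's near edge is at x≈592 mm and its yaw is about 0. I'll move there with the fingers partly closed, which gives a wide pushing face.

```bash
python3 -m handwheel '[[0,-35,0,0,0,7.3,0.4],[0,-40,0,0,0,7.3,0.4],[0,-40,0,0,0,7.3,0.4],[15,-45,0,0,0,0,0.4],[15,-45,0,0,0,0,0.4],[15,-45,0,0,0,0,0.4],[15,-45,0,0,0,0,0.4],[15,-45,0,0,0,0,0.4]]'
```

```text
t: 1.45
tcp_pos: [0.2893, -0.2654, 0.405]
orientation: [[1.0, -0.001, 0.001], [-0.001, -1.0, -0.001], [0.001, 0.001, -1.0]]
ft_force: [1.5, 0.5, 1.0]
width: 0.297
finger_force: 0.0
```

```bash
python3 -m handwheel '[[40,-25,0,0,0,0,0.4],[40,-30,0,0,0,0,0.4],[30,-40,0,0,0,0,0.4],[25,-45,0,0,0,0,0.4],[20,-45,0,0,0,0,0.4],[20,-45,0,0,0,0,0.4],[15,-45,0,0,0,0,0.4],[0,0,0,0,0,0,0.4]]'
```

```text
t: 2.25
tcp_pos: [0.4797, 0.0134, 0.4055]
orientation: [[1.0, 0.011, 0.003], [0.011, -1.0, 0.004], [0.003, -0.004, -1.0]]
ft_force: [0.2, -0.2, -0.8]
width: 0.298
finger_force: 0.0
```

```bash
python3 -m handwheel '[[4,-24,0,0,0,0,0.4],[4,-23,0,0,0,0,0.4],[0,0,0,0,0,0,0.4],[0,0,0,0,0,0,0.4]]'; python3 -m handwheel '[[0,0,35,0,0,0,0.4],[0,0,35,0,0,0,0.4],[0,0,35,0,0,0,0.4],[0,0,32,0,0,0,0.4],[0,0,0,0,0,0,0.4],[0,0,0,0,0,0,0.4]]'
```

```text
t: 2.65
tcp_pos: [0.4864, 0.053, 0.4047]
orientation: [[1.0, 0.0, -0.0], [0.0, -1.0, -0.001], [-0.0, 0.001, -1.0]]
ft_force: [0.6, -0.5, -0.8]
width: 0.299
finger_force: 0.0
t: 3.25
tcp_pos: [0.4867, 0.0523, 0.268]
orientation: [[1.0, -0.002, -0.0], [-0.002, -1.0, -0.001], [-0.0, 0.001, -1.0]]
ft_force: [-0.6, 0.0, 0.3]
width: 0.302
finger_force: 0.0
```

```bash
python3 -m handwheel '[[3,-8,0,0,0,0,0.4],[3,0,0,0,0,0,0.4],[0,0,0,0,0,0,0.4]]'
python3 - <<'E'
from h import *
s,P=snap("scene"); cv2.imwrite("pics/c2.png",cv2.resize(s["frame"][60:260,160:400,::-1],None,fx=3,fy=3,interpolation=cv2.INTER_CUBIC))
E
```

```text
t: 3.55
tcp_pos: [0.4936, 0.0618, 0.2692]
orientation: [[1.0, 0.0, 0.003], [0.0, -1.0, 0.0], [0.003, -0.0, -1.0]]
ft_force: [0.7, -0.0, 0.5]
width: 0.3
finger_force: 0.0
```

View pics/c2.png

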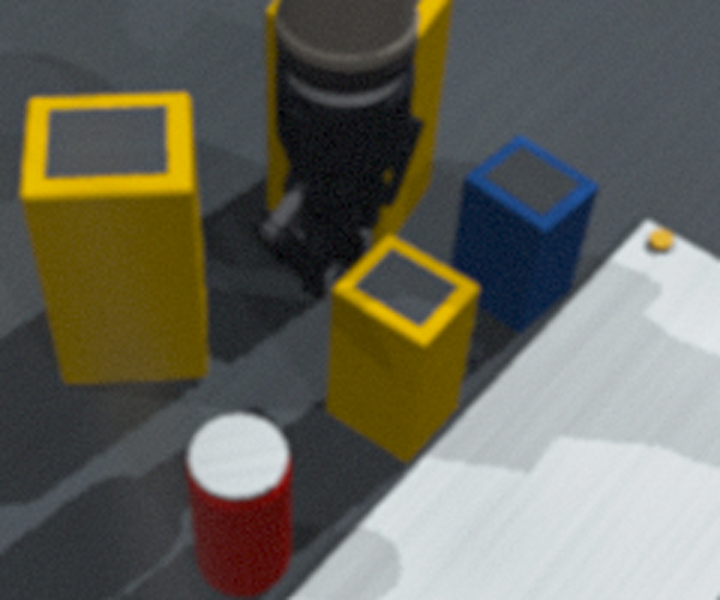

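The gripper is right behind the post, at (340,255) in the crop and clear of the neighbours. Next I slide the post to the edge.

```bash
python3 -m handwheel '[[4,0,0,0,0,0,0.4],[4,0,0,0,0,0,0.4],[3,0,0,0,0,0,0.4],[3,0,0,0,0,0,0.4],[3,0,0,0,0,0,0.4],[2,0,0,0,0,0,0.4],[0,0,0,0,0,0,0.4]]'
python3 - <<'E'
from m import *
s,P=snap("top"); Z=P[...,2]; m=(Z>.124)&(Z<.138)&(P[...,0]>.48)&(P[...,0]<.66)&(P[...,1]>0)&(P[...,1]<.12)&(s["frame"][...,2]<120)
print(rect(P[m][:,:2]),m.sum())
E
```

```text
t: 4.3
tcp_pos: [0.5119, 0.0613, 0.2677]
orientation: [[1.0, -0.0, 0.001], [-0.0, -1.0, 0.0], [0.001, -0.0, -1.0]]
ft_force: [-2.8, 1.6, 1.8]
width: 0.3
finger_force: 1.6
(array([0., 0.]), array([0., 0.]), 0.0) 0
```

```bash
python3 -m handwheel '[[4,0,0,0,0,0,0.4],[4,0,-1,0,0,0,0.4],[4,0,-1,0,0,0,0.4],[4,0,-2,0,0,0,0.4],[4,0,-2,0,0,0,0.4],[0,0,0,0,0,0,0.4]]'
python3 - <<'E'
from h import *
s,P=snap("scene"); cv2.imwrite("pics/c3.png",cv2.resize(s["frame"][60:260,160:400,::-1],None,fx=3,fy=3,interpolation=cv2.INTER_CUBIC))
E
```

```text
t: 4.95
tcp_pos: [0.5327, 0.0609, 0.274]
orientation: [[1.0, -0.001, 0.002], [-0.001, -1.0, 0.0], [0.002, -0.0, -1.0]]
ft_force: [0.4, 0.2, 0.3]
width: 0.297
finger_force: 0.2
```

View pics/c3.png

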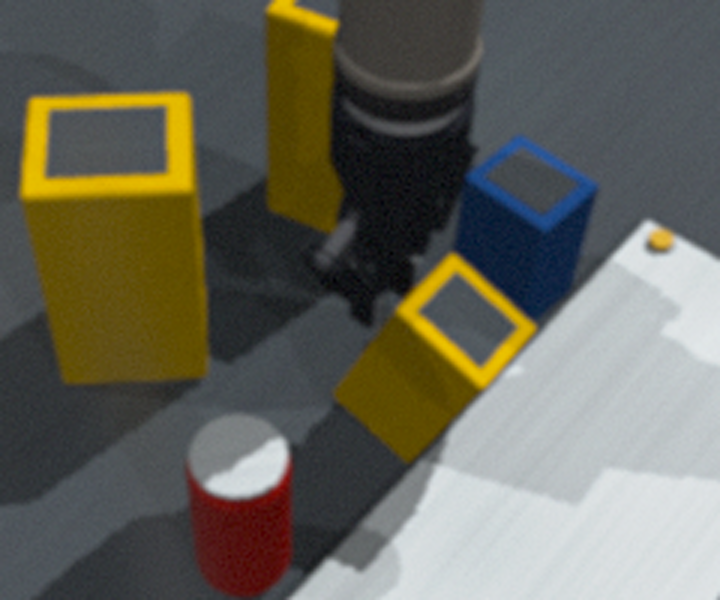

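The post is tipping about its foot at the plate edge (crop 410,455), and its top has moved to (470,310). I'll keep pushing gently past the balance point.

```bash
python3 -m handwheel '[[4,0,-2,0,0,0,0.4],[4,0,-2,0,0,0,0.4],[4,0,-2,0,0,0,0.4],[4,0,-2,0,0,0,0.4],[4,0,-2,0,0,0,0.4],[4,0,-2,0,0,0,0.4],[0,0,0,0,0,0,0.4],[0,0,0,0,0,0,0.4]]'
python3 - <<'E'
from h import *
s,P=snap("scene"); cv2.imwrite("pics/c4.png",cv2.resize(s["frame"][60:260,160:400,::-1],None,fx=3,fy=3,interpolation=cv2.INTER_CUBIC))
E
```

```text
t: 5.8
tcp_pos: [0.5556, 0.0613, 0.2857]
orientation: [[1.0, -0.0, 0.0], [-0.0, -1.0, -0.0], [0.0, 0.0, -1.0]]
ft_force: [0.2, 0.3, -0.2]
width: 0.301
finger_force: 0.0
```

View pics/c4.png

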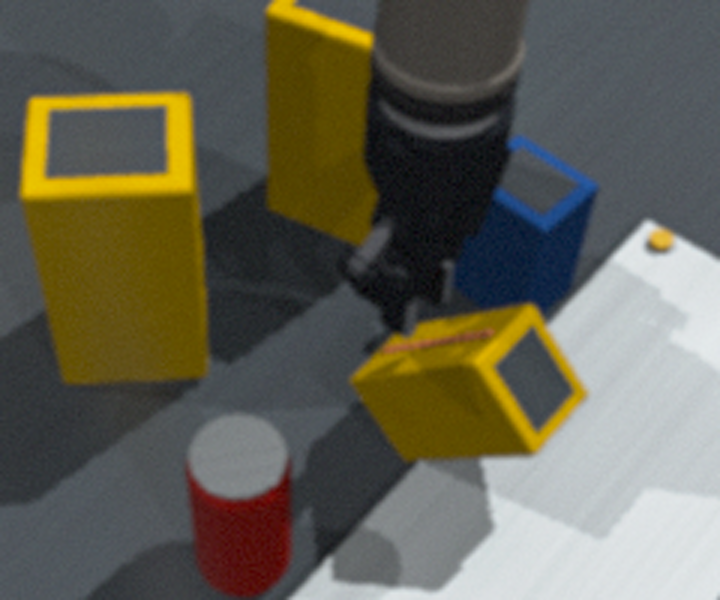

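It is falling on its own: the seam shows on top at (440,340). I'll back off upward and let it land.

```bash
python3 -m handwheel '[[0,0,-20,0,0,0,0.4],[-10,0,-35,0,0,0,0.4],[-20,0,-35,0,0,0,0.4],[-30,0,-30,0,0,0,0.4],[-30,0,0,0,0,0,0.4],[0,0,0,0,0,0,0.4],[0,0,0,0,0,0,0.4]]'
python3 - <<'E'
from m import *
for n in("top","scene"):
    s,P=snap(n); Z=P[...,2]
    m=(Z>.07)&(Z<.092)&(P[...,0]>.5)&(P[...,0]<.78)&(P[...,1]>-0.02)&(P[...,1]<.14)
    m=cv2.morphologyEx(m.astype(np.uint8),cv2.MORPH_OPEN,np.ones((3,3)))>0
    f=s["frame"].astype(int); m&=(f[...,0]-f[...,2]>40)
    print(n,rect(P[m][:,:2]),m.sum(),np.median(Z[m]),np.percentile(Z[m],[2,98]))
cv2.imwrite("pics/c5.png",cv2.resize(s["frame"][60:260,160:400,::-1],None,fx=3,fy=3,interpolation=cv2.INTER_CUBIC))
measure()
E
```

```text
t: 6.55
tcp_pos: [0.465, 0.0612, 0.4058]
orientation: [[1.0, -0.0, 0.001], [-0.0, -1.0, -0.001], [0.001, 0.001, -1.0]]
ft_force: [0.1, -0.6, -0.9]
width: 0.297
finger_force: 0.0
  return _methods._mean(a, axis=axis, dtype=dtype,
  ret = ret.dtype.type(ret / rcount)
Traceback (most recent call last):
IndexError: index -1 is out of bounds for axis 0 with size 0
```

Run:
```python
from m import *
s,P=snap("scene"); Z=P[...,2]
cv2.imwrite("pics/c5.png",cv2.resize(s["frame"][60:260,160:400,::-1],None,fx=3,fy=3,interpolation=cv2.INTER_CUBIC))
f=s["frame"].astype(int)
m=(Z>.076)&(Z<.092)&(P[...,0]>.5)&(P[...,0]<.78)&(P[...,1]>-0.02)&(P[...,1]<.14)&(f[...,0]-f[...,2]>30)
m=cv2.morphologyEx(m.astype(np.uint8),cv2.MORPH_OPEN,np.ones((3,3)))>0
if m.any(): print(rect(P[m][:,:2]),m.sum(),np.median(Z[m]),np.percentile(Z[m],[2,98]))
for nm,lo,hi,y0,y1 in(("blue",.102,.116,.14,.26),("can",.114,.126,-.14,-.04)):
    q=(Z>lo)&(Z<hi)&(P[...,0]>.5)&(P[...,0]<.6)&(P[...,1]>y0)&(P[...,1]<y1); print(nm,rect(P[q][:,:2]),q.sum())
```

```text
(array([629.8,  61.6]), array([129.1,  61.2]), 0.54) 1945 0.08117352701830927 [0.0777258  0.08407662]
blue (array([548.4, 202.1]), array([62. , 70.5]), 85.54) 839
can (array([547.9, -89.5]), array([54.1, 54.7]), 24.84) 726
```

View pics/c5.png

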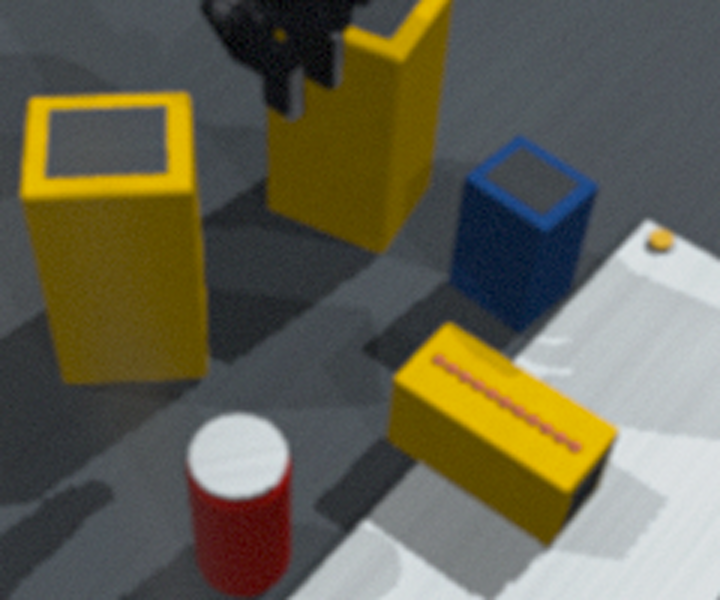

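The post lies flat with the seam on top, yaw about 0.5°, and the neighbours haven't moved. But its foot is at x≈565, which is 27 mm short of the edge at 592 (crop 395,400). I'll nudge it forward along the plate, pushing squarely on the foot.

```bash
python3 -m handwheel '[[25,0,0,0,0,0,0.3],[25,0,0,0,0,0,0.3],[0,0,40,0,0,0,0.3],[0,0,40,0,0,0,0.3],[0,0,40,0,0,0,0.3],[0,0,40,0,0,0,0.3],[0,0,32,0,0,0,0.3],[0,0,0,0,0,0,0.3]]'; python3 -m handwheel '[[8,0,0,0,0,0,0.3],[8,0,0,0,0,0,0.3],[8,0,0,0,0,0,0.3],[5,0,0,0,0,0,0.3],[4,0,0,0,0,0,0.3],[4,0,0,0,0,0,0.3],[4,0,0,0,0,0,0.3],[4,0,0,0,0,0,0.3]]'
```

```text
t: 7.45
tcp_pos: [0.5137, 0.0607, 0.2088]
orientation: [[1.0, -0.0, -0.011], [-0.0, -1.0, -0.0], [-0.011, 0.0, -1.0]]
ft_force: [-0.3, 0.8, 0.4]
width: 0.35
finger_force: 0.0
t: 8.25
tcp_pos: [0.558, 0.0614, 0.2132]
orientation: [[1.0, 0.0, -0.008], [0.0, -1.0, -0.002], [-0.008, 0.002, -1.0]]
ft_force: [-9.8, -0.6, 5.5]
width: 0.345
finger_force: 0.0
```

```bash
cat > q.py <<'E'
from m import *
s,P=snap("scene"); Z=P[...,2]; f=s["frame"].astype(int)
m=(Z>.076)&(Z<.092)&(P[...,0]>.5)&(P[...,0]<.8)&(P[...,1]>-0.02)&(P[...,1]<.14)&(f[...,0]-f[...,2]>30)
m=cv2.morphologyEx(m.astype(np.uint8),cv2.MORPH_OPEN,np.ones((3,3)))>0
print(rect(P[m][:,:2]),m.sum(),np.median(Z[m]),np.percentile(P[m][:,0],[.5,99.5]))
E
python3 -m handwheel '[[4,0,0,0,0,0,0.3],[4,0,0,0,0,0,0.3],[4,0,0,0,0,0,0.3],[2,0,0,0,0,0,0.3],[0,0,0,0,0,0,0.3]]'; python3 q.py
```

```text
t: 8.75
tcp_pos: [0.5729, 0.0614, 0.2132]
orientation: [[1.0, -0.0, -0.005], [-0.0, -1.0, -0.001], [-0.005, 0.001, -1.0]]
ft_force: [-5.6, 0.7, 3.2]
width: 0.35
finger_force: 0.0
(array([650.6,  62.1]), array([130.9,  61.5]), 0.28) 2024 0.0811049703127566 [0.5867417  0.71573428]
```

```bash
python3 -m handwheel '[[2,0,0,0,0,0,0.3],[2,0,0,0,0,0,0.3],[2,0,0,0,0,0,0.3],[0,0,0,0,0,0,0.3],[0,0,0,0,0,0,0.3]]'; python3 q.py
```

```text
t: 9.3
tcp_pos: [0.5787, 0.0614, 0.2132]
orientation: [[1.0, 0.0, -0.006], [0.0, -1.0, -0.001], [-0.006, 0.001, -1.0]]
ft_force: [-5.4, -0.3, 3.4]
width: 0.35
finger_force: 0.0
(array([656. ,  61.9]), array([ 62.4, 131.9]), 89.6) 2026 0.08122055627598751 [0.59235355 0.7212617 ]
```

```bash
python3 -m handwheel '[[-20,0,0,0,0,0,0.3],[-40,0,0,0,0,0,0.3],[-5,0,-40,0,0,0,0.3],[0,0,-45,0,0,0,0.3],[0,0,-45,0,0,0,0.3],[0,0,-45,0,0,0,0.3],[0,0,-20,0,0,0,0.3],[0,40,0,0,0,0,0.3]]'; python3 -m handwheel '[[-10,45,0,0,0,0,0.3],[-20,45,0,0,0,0,0.3],[-20,45,0,0,0,0,0.3],[-20,45,0,0,0,0,0.3],[-20,45,0,0,0,0,0.3],[-20,45,0,0,0,0,0.3],[0,0,0,0,0,0,0.3],[0,0,0,0,0,0,0.3]]'
python3 q.py
python3 - <<'E'
from m import *
for n in("top","scene"):
    s,P=snap(n)
    cv2.imwrite(f"pics/end_{n}.png",s["frame"][...,::-1])
    for r in robot.place_of("blue",n)[:1]+robot.place_of("can",n)[:1]: print(n,r)
measure()
E
```

```text
t: 10.15
tcp_pos: [0.5165, 0.0271, 0.4136]
orientation: [[1.0, 0.01, 0.01], [0.01, -1.0, 0.004], [0.01, -0.003, -1.0]]
ft_force: [0.5, -0.8, -0.1]
width: 0.35
finger_force: 0.0
t: 10.95
tcp_pos: [0.4048, -0.2496, 0.4088]
orientation: [[1.0, -0.003, 0.0], [-0.003, -1.0, 0.0], [0.0, -0.0, -1.0]]
ft_force: [-0.2, 0.4, -0.2]
width: 0.351
finger_force: 0.0
(array([656.9,  62. ]), array([130.4,  61.9]), 0.47) 2008 0.08114559221664897 [0.59371342 0.72136469]
top {'position': [162.3, 206.4], 'p': 0.64}
top {'position': [308.1, 199.6], 'p': 0.73}
scene {'position': [330.1, 156.6], 'p': 0.64}
top plate (array([ 818.8, -487.5]), array([16.6, 34. ]), 41.63) 69
top plate (array([691.9,  55.6]), array([520.7, 201.8]), 89.95) 19952
top z 0.111 (array([546.5, 202.4]), array([60.2, 70.1]), 85.41) 1497 [ 57. 100. 106.]
top z 0.11 (array([531.2, -73.7]), array([53. , 16.1]), 43.39) 124 [154.  17.   4.]
top z 0.121 (array([546.3, -89.3]), array([52.2, 53.7]), 86.47) 818 [236. 236. 231.]
top z 0.187 (array([400.2, 196.2]), array([103.7,  86.2]), 11.33) 5078 [97. 92.  0.]
top z 0.187 (array([370.4,  -5.1]
[... 543 characters left out ...]
. 71.  0.]
scene z 0.12 (array([390.7, -45.2]), array([68.7,  4.1]), 44.71) 139 [99. 80. 10.]
scene z 0.119 (array([548. , -89.5]), array([53.6, 54.2]), 22.99) 720 [204. 212. 214.]
scene z 0.131 (array([413.9, 157.8]), array([100. ,  22.3]), 23.39) 236 [89.5 72.   0. ]
scene z 0.131 (array([401.1, -34.3]), array([99. , 10.7]), 47.99) 247 [99. 80.  6.]
scene z 0.184 (array([403.9, 195.9]), array([100.4,  88.3]), 12.03) 2480 [94. 78.  0.]
scene z 0.184 (array([372.1,  -5.4]), array([100.2,  88.9]), 43.63) 2887 [101.  85.   8.]
scene z 0.282 (array([ 408.5, -217.1]), array([28.5, 37.2]), 4.82) 635 [36. 38. 40.]
scene z 0.284 (array([ 409.1, -280.9]), array([35.4, 26. ]), 89.5) 586 [26. 29. 31.]
```

View pics/end_top.png

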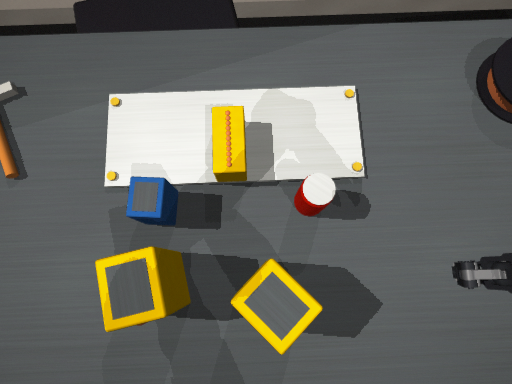

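The post lies flat across the plate with the seam up at (228,138). Its foot is at the near edge (228,180), x≈592. Blue and can stand where they were, and the robot is clear of everything.

```bash
python3 -c "
from bench import robot
print(robot.finish_job())"
```

```text
the job is handed in; nothing more can be done
None
```

The job is handed in: the yellow stub lies flat on the plate with its seam on top, pointing straight across to within about 0.5°, foot end within about 1 mm of the near edge after a 27 mm nudge forward, and the blue stub and red can are unmoved.

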